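# Turn back the cover leaf of a die-insert nest

## Robot

A 7-joint arm with a two-finger parallel gripper is mounted at the origin on the work surface. World frame = base frame: x ahead of the robot, y to its left, z up, the work surface at z = 0. Lengths are in m, angles in rad, forces in N, time in s.
With the tool pointing down it reaches from about 0.35 to 0.9 m from the base axis. Payload 8.1 kg.
Tool frame: the origin (TCP) lies at the very end of the fingers, on their centre line; the grasp point (between the pads) lies 19 mm behind it; z points along the fingers, y is the line along which they close (so a half turn about z gives the same grasp; the last joint's range is limited). The gripper opens to 92 mm and grips with 3 to 60 N. Pads are 19 mm wide; open, the fingers measure 130 mm over their backs; the gripper's body (75 mm by 190 mm) begins 47 mm behind the grasp point.
Start: joints at [-1.365, 0.434, 0.025, 1.573, -0.012, 1.134, -0.075], TCP at [0.19, 0.595, 0.227] pointing down, gripper open.
Joint ranges: [-2.62, 2.62], [-0.44, 2.09], [-1.27, 1.32], [0.08, 2.57], [-1.32, 4.46], [0.12, 2], [-2.74, 2.74]. Speed limits (rad/s): [2.22, 2.22, 3.01, 3.01, 3.14, 3.14, 3.14].

## Interface

Orientations are given as a rotation vector (axis times angle).
In Python, from cell import env gives the robot as it stands.
- The arm moves only by the tool servo_tool, never from a script. Its arguments are lists of equal length, an entry for each row: "translation": the shift along the tool's x, y, z in cm, a list of three; "angular": the turn, a rotation vector about the tool's x, y, z in rad, a list of three; "hand": the closure in counts, from 0 (fully open) to 255 (shut). A call has 1 to 20 rows; each row shifts and turns the commanded pose from where the row before left it, along the tool's axes as they then stand; what a row does not reach is not made up. A row lasts 1/8 s, in which the tool goes at most 62.5 mm and 10.7 degrees, less where a joint would pass 70% of its speed; a pose out of reach is approached as far as the arm can. A call is refused whole if a number of a shift passes 6.25 or a number of a turn 0.188, either way. A call with a gripper value outside its range is refused whole. The fingers move at their own pace and stop on an object; the grip force is fixed at half the most. Time passes only in rows, so rows that do not move let the fingers close. It gives the time, the measured TCP pose, the force, the opening and the grip force at its end, in the units of the state.
- env.observe(): the state, without advancing time (a new reading comes with each control period).
- env.grab_frame(name): name is "scene" or "top" or "wrist"; returns a dict with "img" (400x640x3 uint8, red, green, blue), "depth" (400x640 float32, m along the optical axis (not along the pixel's ray), 0 where there is no reading), "intrinsics" (3x3 intrinsics, pixels), "k1" (the pictures are not rectified: a ray, as slopes to the right and down, at radius r is drawn at 1 + k1 r^2 times it, then the intrinsics apply), "extrinsics" (4x4, takes a point from camera to world coordinates); the wrist camera has in their place "T_tool_cam" (4x4, takes a point from camera to tool coordinates, whose origin is the TCP and whose axes are the flange's). Camera axes: x right, y down, z forward; pixel columns grow to the right and rows downward; lengths in m; the calibration is good to about 2 mm. A picture is of the moment at which its call begins: read the wrist's pose just before it.
- env.finish_job(): hands the job in; it is judged then, once.
Trained networks look in a picture, given as the dict that the camera call returned (one of the last four; its "shot" number tells which), for a name from the list of things; names that differ only in an ending like _2 or _b are one class to them, and where a whole thing is asked for, a point or a joint stands for the part that bears it (a point fixed in the world has none). Each returns a list of dicts, best first, with "p" (0 to 1); they miss things now and then, are a little off and sometimes report something else, mostly with a low value. They report only what shows in the picture. A call takes as long as a camera call.
- env.regions_of(picture, name): "pixels" (400x640 bool, what is visible of it) and "centre" ([column, row] in pixels, amid what is visible of it).
- env.pinpoint(picture, name): "centre" ([column, row] in pixels: a listed point, or the origin of a listed thing).
The state is a dict: "time_s": time; "joint_pos": joint angles; "qvel": joint speeds; "tau": joint torques, N m; "position": TCP position; "ee_rot": TCP orientation; "wrist_force": force on the tool from outside, world axes, zero at the start; "torque": the same for the moment, N m; "width": finger opening in m; "grasp_force": force on a finger pad.
Only numpy, scipy, OpenCV 4.12 (cv2) and the standard library are available. Lean on these libraries where they do the work, as an engineer would, in place of code of your own. Each camera call takes 0.05 s, during which the arm holds its last target. There are 200 camera calls.

## Task

Uncover the die insert for welding: with the fingertips or the outside of the fingers only, push the partly raised cover leaf up and over its spine, without pinching or flinging it, and press it down until it lies flat on the rubber-topped rest bar on the other side. Leave the stand and everything else where they are, and finish clear of the work.

Things in the scene. Friction and masses are not known exactly. Their poses are not given: they have to be found in the camera images.
- stand: the nest: a loose 3.5 kg steel stand, to stay put. Base plate 260 (its x) x 205 (its y, -122.5 to +82.5) x 18 mm, flat on the table. Origin on the underside of the plate, straight below the middle of the spine; z up, x along the spine
- spine (a point): middle of the spine, a brass rod along the stand's x, its axis 50 mm above the table; axes as the stand's. Held by two bearing blocks, 16 mm long in x and 22 mm in y, at x = -68 and +68 mm, tops 58 mm above the table
- nest (a point): middle of the top of the nested die insert under the leaf (60 x 36 mm steel, on a 76 x 46 mm aluminium seat), 42 mm from the spine on the stand's +y side, 38 mm above the table; axes as the stand's. Two small posts stand at stand x = -48 and +48 mm, y = 74 mm, tops 47 mm above the table
- rest (a point): middle of the rubber top of the rest bar, 98 mm from the spine on the stand's -y side, 47 mm above the table; the bar is 100 mm along the stand's x and 30 mm wide in y; axes as the stand's
- leaf (a joint): leaf angle about the spine, rad: 0 = flat over the insert (leaf points to the stand's +y), 1.571 = upright, 3.142 = flat on the rest bar (points to the stand's -y), where it stops. Starts partly raised, at 0.25 to 0.6. The hinge is stiff: the leaf stays where it is left and does not fall; turning it takes up to 4 N at the free edge
- leaf_edge (a point): middle of the leaf's free edge, mid-thickness, 120 mm from the spine axis. Leaf: flat plate 110 mm along the spine, from 4 to 120 mm from the spine, 6 mm thick, about 0.16 kg. At the start its edge overhangs: only the table lies below its outermost 15 mm or more. Site y points from spine to edge, z is normal to the leaf (up at angle 0, down at 3.142)
- leaf_face: the 3 mm aluminium sheet of the leaf, uppermost at the start and undermost at the end; origin on the spine axis, y towards the free edge, moves with the leaf
- leaf_back: the 3 mm grey plastic liner of the leaf, on its underside at the start and uppermost at the end; origin on the spine axis, y towards the free edge, moves with the leaf
- pin: loose steel ejector pin standing head up on a front corner (-x, -y) of the stand's base plate, 48 mm tall, 14 mm shank, 22 mm head; origin at the centre of its underside. Bystander.
- vblock: loose dark steel V-block, 50 x 50 x 35 mm, on the table beyond the stand's +x end; origin at the centre of its underside. Bystander.
- jar: loose amber glass jar with a white cap, 52 mm wide, 75 mm tall, on the table beyond the stand's +x end; origin at the centre of its underside. Bystander.
- insert: loose spare steel die insert, 45 x 35 x 22 mm with a 20 mm round boss 12 mm high on top, on the table off the +x, +y corner of the stand; origin at the centre of its underside. Bystander.
- driver: loose screwdriver lying on the left of the table, about 200 mm long. Bystander.
- brush: loose wooden-handled brush lying on the right of the table, about 200 mm long. Bystander.
- cup: loose aluminium cup, 72 mm wide, 80 mm tall, at the right of the table; origin at the centre of its underside. Bystander.
- wrench: loose steel wrench lying left on the table, about 200 mm long. Bystander.

How it is judged:
On the way, in this order (a step that is already met when the one before it is completed fails the run):
1. the leaf has been pushed up past upright (value of joint leaf above 1.65 rad).
2. the leaf lies flat on the rest bar (value of joint leaf above 3.07 rad), for 0.2 s.
At the end, for the whole second after the job is handed in: the leaf lies flat on the rest bar (joint above 3.07, within 4 degrees of flat) and is still; the stand is within 25 mm of where it was and level; every bystander is within 30 mm of where it was (value of joint leaf above 3.07 rad and velocity of joint leaf below 0.05 rad/s and distance of stand from where it was at the start of the episode below 0.025 m and angle between stand's own z axis and vertical below 0.04 rad and distance of each of pin, vblock, jar, insert, driver, brush, cup, wrench from where it was at the start of the episode below 0.03 m); the robot touches nothing.
It fails at once if the leaf is pinched: both of its faces squeezed by the fingers at once (contact force between the fingers and leaf_face above 10 N and contact force between the fingers and leaf_back above 10 N).
It fails at once if the leaf is flung over (faster than 5 rad/s) (velocity of joint leaf above 5 rad/s).
It fails at once if the stand is lifted, tipped or shoved away (more than 25 mm or 0.1 rad) (distance of stand from where it was at the start of the episode above 0.025 m or angle between stand's own z axis and vertical above 0.1 rad).
It fails at once if a bystander is moved by more than 30 mm (distance of any of pin, vblock, jar, insert, driver, brush, cup, wrench from where it was at the start of the episode above 0.03 m).
It also fails if it takes over 40 s, if anything falls off the work surface, if the arm or the gripper's body presses on something with over 40 N, if the wrist force passes 120 N, or if a joint passes its speed limit or range.

## Working session

There is one attempt and no reset: what is moved stays moved. The work goes in short steps, Python scripts to look and compute and a tool call to move; the robot and the scene stay as the last step left them, time stands still between calls to the robot, and variables do not carry over. Pictures are saved under pics/ and viewed, at most 10 in all, crops included, and the job is handed in when it is done.

Besides the shell and the picture viewer there is one more tool, called as name(argument=value, ...) on one line, values as JSON. servo_tool: Moves the arm, as the interface text tells. Its arguments: {"type":"object","properties":{"translation":{"type":"array","items":{"type":"array","items":{"type":"number"}}},"angular":{"type":"array","items":{"type":"array","items":{"type":"number"}}},"hand":{"type":"array","items":{"type":"number"}}},"required":["translation","angular","hand"]}

```bash
ls; mkdir -p pics
cat > h.py <<'E'
import numpy as np, cv2
from cell import env
from scipy.spatial.transform import Rotation as R
def ray(f,uv):
    K=f["intrinsics"];k=f["k1"]
    d=np.array([(uv[0]-K[0,2])/K[0,0],(uv[1]-K[1,2])/K[1,1]]);s=d.copy()
    for _ in range(20): s=d/(1+k*(s@s))
    return np.array([s[0],s[1],1.])
def ext(f):
    if "extrinsics" in f: return f["extrinsics"]
    return None
def at_z(f,uv,z):
    T=ext(f);r=T[:3,:3]@ray(f,uv);o=T[:3,3];return o+r*(z-o[2])/r[2]
def at_depth(f,uv,T=None):
    T=ext(f) if T is None else T
    u,v=int(round(uv[0])),int(round(uv[1]))
    p=f["depth"][max(v-1,0):v+2,max(u-1,0):u+2];p=p[p>0]
    if not len(p): return None
    return T[:3,:3]@(ray(f,uv)*np.median(p))+T[:3,3]
def cloud(f,mask,T=None):
    T=ext(f) if T is None else T
    vs,us=np.nonzero(mask&(f["depth"]>0));K=f["intrinsics"]
    d=np.stack([(us-K[0,2])/K[0,0],(vs-K[1,2])/K[1,1]],1);s=d.copy()
    for _ in range(20): s=d/(1+f["k1"]*(s**2).sum(1,keepdims=True))
    P=np.c_[s,np.ones(len(s))]*f["depth"][vs,us][:,None]
    return P@T[:3,:3].T+T[:3,3]
def save(f,n): cv2.imwrite("pics/"+n,f["img"][:,:,::-1])
E
cat > a.py <<'E'
from h import *
np.set_printoptions(precision=4,suppress=True)
s=env.observe();print(s["time_s"],s["position"],s["ee_rot"],s["width"])
ims=[]
for c in("top","scene"):
    f=env.grab_frame(c);ims.append(f["img"]);save(f,c+".png")
    print(c,f["extrinsics"])
    for n in("spine","nest","rest","leaf_edge","stand"):
        for r in env.pinpoint(f,n)[:2]: print(n,np.round(r["centre"]),round(r["p"],2),at_z(f,r["centre"],{"spine":.05,"nest":.038,"rest":.047,"leaf_edge":.09,"stand":0}[n]),at_depth(f,r["centre"]))
    for n in("leaf_face","stand","pin","vblock","jar","insert","driver","brush","cup","wrench"):
        for r in env.regions_of(f,n)[:1]:
            P=cloud(f,r["pixels"])
            if not len(P): continue
            print(n,round(r["p"],2),np.median(P,0),np.percentile(P,2,axis=0),np.percentile(P,98,axis=0),len(P))
            if n=="leaf_face":
                c0=np.median(P,0);Q=P[np.abs(P-c0).max(1)<.1];
                for _ in range(4):
                    c0=Q.mean(0);w=np.linalg.svd(Q-c0,full_matrices=False)[2][2];Q=Q[np.abs((Q-c0)@w)<.004]
                print(" plane normal",w*np.sign(w[2]),"c",c0)
E
python3 a.py; python3 -c "
import cv2,numpy as np
a=np.vstack([cv2.imread('pics/top.png'),cv2.imread('pics/scene.png')]);cv2.imwrite('pics/both.png',cv2.resize(a,(480,600)))"
```

```text
pics
0.0 [0.1898 0.595  0.2259] [-0.4832 -3.1041  0.0024] 0.0917366333205536
top [[-0.0146 -0.9895  0.1441  0.38  ]
 [-0.9999  0.0149  0.0013 -0.0115]
 [-0.0034 -0.1441 -0.9896  1.4805]
 [ 0.      0.      0.      1.    ]]
spine [339. 227.] 0.75 [ 0.5175 -0.0558  0.05  ] [ 0.5168 -0.0556  0.0578]
nest [330. 230.] 0.82 [ 0.5072 -0.0261  0.038 ] [ 0.5046 -0.0258  0.0675]
rest [371. 219.] 0.67 [ 0.5397 -0.1539  0.047 ] [ 0.5395 -0.1537  0.0487]
leaf_edge [305. 237.] 0.8 [0.4854 0.0485 0.09  ] [ 0.4923  0.0524 -0.0004]
stand [341. 229.] 0.64 [ 0.5152 -0.0639  0.    ] [ 0.51   -0.0619  0.0568]
leaf_face 0.62 [ 0.4984 -0.0055  0.0799] [ 0.4418 -0.0607  0.0538] [0.5553 0.0483 0.1027] 1268
 plane normal [ 0.1244 -0.3879  0.9133] c [ 0.4966 -0.0062  0.0797]
stand 0.73 [ 0.5121 -0.0723  0.0206] [ 0.3945 -0.1879  0.0124] [0.6476 0.0384 0.0979] 5396
pin 0.53 [ 0.4967 -0.009   0.0784] [ 0.4416 -0.0722  0.0525] [0.5561 0.0453 0.1027] 1343
vblock 0.63 [ 0.4062 -0.4564  0.035 ] [ 0.3765 -0.4743  0.0002] [ 0.4356 -0.4099  0.083 ] 459
jar 0.53 [ 0.7025 -0.1062  0.0729] [ 0.6842 -0.1291  0.0029] [ 0.731
[... 1254 characters left out ...]
.4344 -0.1161  0.0603] [ 0.4266 -0.1276  0.0331] [ 0.4406 -0.1118  0.0657] 31
vblock 0.67 [0.6824 0.0415 0.0202] [ 0.6464  0.0099 -0.0017] [0.7098 0.0676 0.0352] 374
jar 0.78 [ 0.7185 -0.093   0.0501] [ 0.6924 -0.1261  0.0041] [ 0.738  -0.0815  0.075 ] 407
insert 0.71 [0.6095 0.1334 0.0189] [ 0.5798  0.1109 -0.0019] [0.629  0.1519 0.0337] 213
driver 0.91 [0.3938 0.4939 0.0194] [ 0.3248  0.4723 -0.0031] [0.5126 0.5135 0.0254] 522
brush 0.62 [ 0.588  -0.4852  0.0137] [ 0.4795 -0.5364 -0.003 ] [ 0.656  -0.4489  0.0198] 375
cup 0.57 [ 0.4126 -0.4289  0.0532] [ 0.3769 -0.4784  0.0064] [ 0.4413 -0.4085  0.0785] 398
wrench 0.6 [0.6744 0.4076 0.0056] [0.5782 0.3866 0.0013] [0.7272 0.4375 0.0092] 460
```

View pics/top.png

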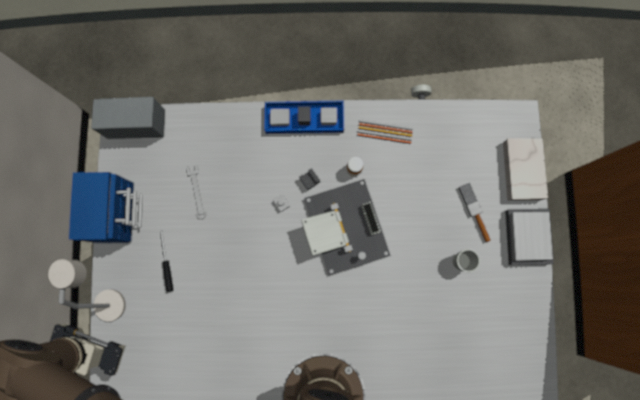

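View pics/scene.png

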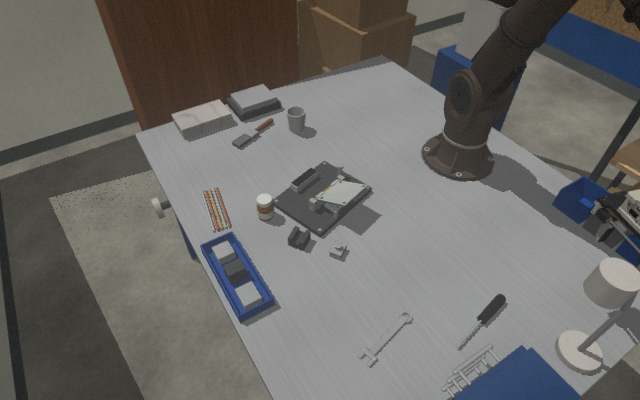

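The pictures match the numbers. The leaf is at pixel (325,233) in top and (340,190) in scene, raised about 0.42 rad, with the stand at roughly (345,228). Next I refine the yaw and work out the pushing pose: tool tilted about 45°, closed fingers under the edge.

```bash
cat > b.py <<'E'
from h import *
np.set_printoptions(precision=4,suppress=True)
for c in("top","scene"):
    f=env.grab_frame(c)
    m=env.regions_of(f,"leaf_face")[0]["pixels"];P=cloud(f,m)
    Q=P
    for _ in range(6):
        c0=np.median(Q,0);w=np.linalg.svd(Q-Q.mean(0),full_matrices=False)[2][2];Q=Q[np.abs((Q-Q.mean(0))@w)<.006]
    w*=np.sign(w[2]);h=-w[:2]/np.linalg.norm(w[:2])
    print(c,"theta",np.arctan2(np.hypot(*w[:2]),w[2]),"yaw from normal",np.arctan2(-h[0],h[1]))
    ex=np.cross([*h,0],[0,0,1]);ey=np.cross(w,ex)
    uv=np.c_[Q@ex,Q@ey].astype(np.float32);r=cv2.minAreaRect(uv*1000);print(" rect",r)
    # leaf plane at spine height: y_stand offset
    k=(Q.mean(0)-0.003*w); t=(k[2]-.05)/ey[2]; print(" spine line pt",k-ey*t, "center dist",t)
    S=env.regions_of(f,"stand")[0]["pixels"];P=cloud(f,S);P=P[np.abs(P[:,2]-.018)<.006]
    (cx,cy),sz,a=cv2.minAreaRect((P[:,:2]*1000).astype(np.float32));print(" stand",cx,cy,sz,a)
E
python3 b.py
python3 - <<'E'
import numpy as np
from scipy.spatial.transform import Rotation as R
print(R.from_rotvec([-0.4832,-3.1041,0.0024]).as_matrix().round(3))
E
```

```text
top theta 0.4177434723904429 yaw from normal 0.2934147616879538
 rect ((475.4357604980469, -107.48416900634766), (109.66586303710938, 116.31187438964844), 0.8267775774002075)
 spine line pt [ 0.5151 -0.0632  0.05  ] center dist 0.06548039483613345
 stand 521.337890625 -80.12509155273438 (260.08746337890625, 202.53280639648438) 17.061283111572266
scene theta 0.4115822702894501 yaw from normal 0.29218102324182704
 rect ((478.7540283203125, -109.05879211425781), (112.4753189086914, 119.6472396850586), 0.4069790244102478)
 spine line pt [ 0.5192 -0.0556  0.05  ] center dist 0.06172770265645981
 stand 524.8512573242188 -80.14436340332031 (262.083251953125, 208.3106689453125) 17.552770614624023
[[-0.953  0.304 -0.   ]
 [ 0.304  0.953 -0.001]
 [-0.    -0.002 -1.   ]]
```

servo_tool(translation=[[-2.25,-1.87,-0.7],[-2.25,-1.87,-0.7],[-2.25,-1.87,-0.7],[-2.25,-1.87,-0.7],[-2.25,-1.87,-0.7],[-2.25,-1.87,-0.7],[-2.25,-1.87,-0.7],[-2.25,-1.87,-0.7],[-2.25,-1.87,-0.7],[-2.25,-1.87,-0.7],[-2.25,-1.87,-0.7],[-2.25,-1.87,-0.7],[-2.25,-1.87,-0.7],[-2.25,-1.87,-0.7],[0,0,0]], angular=[[0,0,0],[0,0,0],[0,0,0],[0,0,0],[0,0,0],[0,0,0],[0,0,0],[0,0,0],[0,0,0],[0,0,0],[0,0,0],[0,0,0],[0,0,0],[0,0,0],[0,0,0]], hand=[255,255,255,255,255,255,255,255,255,255,255,255,255,255,255])

```text
time_s: 3.78
position: [0.412, 0.2483, 0.3255]
ee_rot: [0.489, 3.102, 0.001]
wrist_force: [-0.4, 0.3, 0.0]
width: 0.0001
grasp_force: 0.0
```

```bash
cat > g.py <<'E'
from h import *
import sys
np.set_printoptions(precision=4,suppress=True)
yaw=.298;xs=np.array([np.cos(yaw),np.sin(yaw),0]);ys=np.array([-xs[1],xs[0],0]);zs=np.array([0,0,1.])
sp=np.array([.517,-.061,0])
def tgt(t): # tilt from vertical
    z=-np.sin(t)*ys-np.cos(t)*zs; return np.c_[np.cross(xs,z),xs,z]
s=env.observe();p=np.array(s["position"]);M=R.from_rotvec(s["ee_rot"]).as_matrix()
print("t",s["time_s"],"local",np.array([(p-sp)@xs,(p-sp)@ys,p[2]]),"q",np.array(s["joint_pos"]),"F",np.array(s["wrist_force"]),"w",s["width"])
t=float(sys.argv[1])
rv=R.from_matrix(M.T@tgt(t)).as_rotvec();print("rot to tilt",rv,np.linalg.norm(rv))
if len(sys.argv)>4:
    g=sp+float(sys.argv[2])*xs+float(sys.argv[3])*ys+float(sys.argv[4])*zs
    print("shift cm cur axes",M.T@(g-p)*100,"tgt axes",tgt(t).T@(g-p)*100)
E
python3 g.py .785 0 .165 .145
```

```text
t 3.775 local [-0.0096  0.3265  0.3255] q [-0.8549  0.1166  0.2276  1.7673 -0.027   1.2593  0.6373] F [-0.377   0.2565  0.031 ] w 7.746306591767339e-05
rot to tilt [ 0.3774 -0.7218  0.9079] 1.2197019324780196
shift cm cur axes [-10.0283 -12.6905  18.048 ] tgt axes [ 1.3319  0.9609 24.1796]
```

servo_tool(translation=[[0,0,0],[0,0,0],[0,0,0],[0,0,0],[0,0,0],[0,0,0],[0,0,0],[0,0,0],[0,0,0],[0,0,0]], angular=[[0.047,-0.09,0.1135],[0.047,-0.09,0.1135],[0.047,-0.09,0.1135],[0.047,-0.09,0.1135],[0.047,-0.09,0.1135],[0.047,-0.09,0.1135],[0.047,-0.09,0.1135],[0.047,-0.09,0.1135],[0,0,0],[0,0,0]], hand=[255,255,255,255,255,255,255,255,255,255])

```text
time_s: 5.03
position: [0.4104, 0.2504, 0.3248]
ee_rot: [1.447, 1.974, -0.598]
wrist_force: [0.5, -0.3, 0.5]
width: 0.0005
grasp_force: 0.0
```

```bash
python3 g.py .785 0 .165 .137
```

```text
t 5.025 local [-0.0105  0.329   0.3248] q [-1.2512  0.4034  0.2522  1.665   0.4776  1.6247 -0.7948] F [ 0.4959 -0.258   0.5249] w 0.00046920327008964126
rot to tilt [ 0.0032 -0.0041  0.0064] 0.008272269300519204
shift cm cur axes [ 1.5646  0.9758 24.8798] tgt axes [ 1.6732  1.0459 24.8699]
```

servo_tool(translation=[[0.25,0.09,2.37],[0.25,0.09,2.37],[0.25,0.09,2.37],[0.25,0.09,2.37],[0.25,0.09,2.37],[0.25,0.09,2.37],[0.25,0.09,2.37],[0.25,0.09,2.37],[0.25,0.09,2.37],[0.25,0.09,2.37],[0.25,0.09,2.37],[0,0,0]], angular=[[0,0,0],[0,0,0],[0,0,0],[0,0,0],[0,0,0],[0,0,0],[0,0,0],[0,0,0],[0,0,0],[0,0,0],[0,0,0],[0,0,0]], hand=[255,255,255,255,255,255,255,255,255,255,255,255])

```text
time_s: 6.52
position: [0.4683, 0.0948, 0.1208]
ee_rot: [1.45, 1.97, -0.6]
wrist_force: [0.1, 0.2, -0.1]
width: 0.0005
grasp_force: 0.0
```

```bash
python3 g.py .785 0 .085 .043
python3 - <<'E'
from h import *
f=env.grab_frame("wrist");a=f["img"];f=env.grab_frame("scene");b=cv2.resize(f["img"][120:260,230:454],(640,400),interpolation=cv2.INTER_CUBIC)
v=cv2.resize(np.vstack([a,b]),(480,600));cv2.imwrite("pics/pre.png",v[:,:,::-1])
E
```

```text
t 6.525 local [-0.0008  0.1632  0.1208] q [-1.0432  0.5673  0.3011  2.0521  0.6242  1.031  -0.9163] F [ 0.1291  0.2242 -0.0925] w 0.000480475811757907
rot to tilt [ 0.0006 -0.003   0.0036] 0.004780136550133334
shift cm cur axes [-0.0683  0.0705 11.0295] tgt axes [-0.0344  0.0778 11.0296]
```

View pics/pre.png

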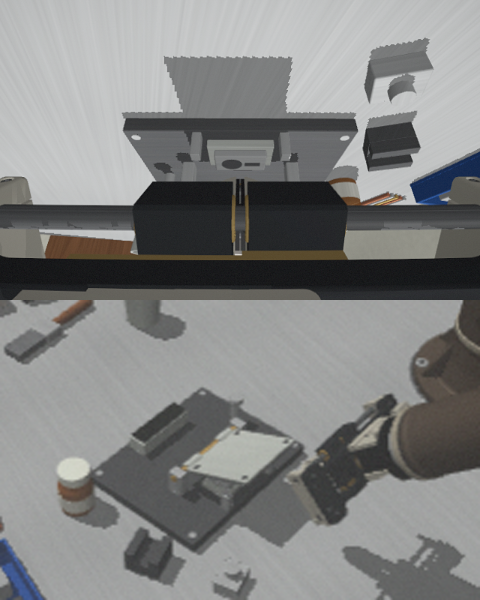

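Wrist view (top half): the closed fingers (black, centre column 240) line up with the nest, midway between the two posts (195 and 285). The scene view below shows the gripper just off the leaf's edge at about (310,490). Next I advance under the edge.

servo_tool(translation=[[0,0,1.4],[0,0,1.4],[0,0,1.4],[0,0,1.4],[0,0,1.4],[0,0,1.4],[0,0,1.4],[0,0,1.2],[0,0,0]], angular=[[0,0,0],[0,0,0],[0,0,0],[0,0,0],[0,0,0],[0,0,0],[0,0,0],[0,0,0],[0,0,0]], hand=[255,255,255,255,255,255,255,255,255])

```text
time_s: 7.75
position: [0.4914, 0.0211, 0.0421]
ee_rot: [1.449, 1.969, -0.601]
wrist_force: [0.0, 0.3, 0.2]
width: 0.0005
grasp_force: 0.0
```

```bash
python3 g.py .785 0 .085 .043
python3 - <<'E'
import numpy as np
# path of tip in (y,z): tool x=(s,-c) z=(-s,-c), s=c=.7071; tip leaf contact, radius r
s=.70711
P=[(.085,.043),(.085,.075)]
off=lambda th,r,n:(r*np.cos(th)+n*np.sin(th),.05+r*np.sin(th)-n*np.cos(th))
for th in np.arange(.8,3.15,.13): P.append(off(th,.095,.009 if th<1.6 else .009-(th-1.6)*.003))
P=np.array(P);D=np.diff(P,axis=0)
for p,d in zip(P[1:],D): print(p.round(3),"dx,dz cm",np.round(100*np.array([s*d[0]-s*d[1],-s*d[0]-s*d[1]]),2))
E
```

```text
t 7.75 local [-0.0004  0.086   0.0421] q [-0.9446  0.7068  0.3548  2.1466  0.7599  0.7734 -1.0083] F [0.0343 0.266  0.2387] w 0.0004614849009587464
rot to tilt [ 0.0008 -0.0012  0.0042] 0.004422826104050208
shift cm cur axes [-0.1354  0.0352  0.0126] tgt axes [-0.1353  0.0358  0.0127]
[0.085 0.075] dx,dz cm [-2.26 -2.26]
[0.073 0.112] dx,dz cm [-3.48 -1.73]
[0.064 0.121] dx,dz cm [-1.24 -0.02]
[0.054 0.128] dx,dz cm [-1.23  0.14]
[0.044 0.135] dx,dz cm [-1.2  0.3]
[0.032 0.14 ] dx,dz cm [-1.15  0.45]
[0.02  0.143] dx,dz cm [-1.08  0.6 ]
[0.008 0.145] dx,dz cm [-1.    0.74]
[-0.005  0.145] dx,dz cm [-0.91  0.88]
[-0.017  0.144] dx,dz cm [-0.79  1.  ]
[-0.03   0.141] dx,dz cm [-0.65  1.1 ]
[-0.041  0.136] dx,dz cm [-0.5   1.18]
[-0.053  0.129] dx,dz cm [-0.34  1.23]
[-0.063  0.122] dx,dz cm [-0.17  1.27]
[-0.072  0.113] dx,dz cm [0.   1.28]
[-0.079  0.102] dx,dz cm [0.17 1.26]
[-0.086  0.091] dx,dz cm [0.34 1.23]
[-0.09  0.08] dx,dz cm [0.5  1.17]
[-0.094  0.067] dx,dz cm [0.65 1.09]
[-0.095  0.055] dx,dz cm [0.79 1.  ]
```

servo_tool(translation=[[-0.57,0,-0.57],[-0.57,0,-0.57],[-0.57,0,-0.57],[-0.57,0,-0.57],[-0.87,0,-0.43],[-0.87,0,-0.43],[-0.87,0,-0.43],[-0.87,0,-0.43],[-1.24,0,-0.02],[-1.23,0,0.14],[0,0,0]], angular=[[0,0,0],[0,0,0],[0,0,0],[0,0,0],[0,0,0],[0,0,0],[0,0,0],[0,0,0],[0,0,0],[0,0,0],[0,0,0]], hand=[255,255,255,255,255,255,255,255,255,255,255])

```text
time_s: 9.12
position: [0.5013, -0.0087, 0.1289]
ee_rot: [1.45, 1.968, -0.599]
wrist_force: [-0.1, 0.5, 0.3]
width: 0.0003
grasp_force: 0.0
```

```bash
python3 g.py .785 0 .054 .128
python3 - <<'E'
from h import *
f=env.grab_frame("wrist");a=f["img"];f=env.grab_frame("scene");b=cv2.resize(f["img"][120:260,230:454],(640,400),interpolation=cv2.INTER_CUBIC)
v=cv2.resize(np.vstack([a,b]),(480,600));cv2.imwrite("pics/mid.png",v[:,:,::-1])
E
```

```text
t 9.125 local [0.0003 0.0546 0.1289] q [-0.9079  0.5262  0.3788  2.1337  0.7531  0.8994 -0.8503] F [-0.1336  0.4563  0.2999] w 0.00032940677618457475
rot to tilt [ 0.0017 -0.0017  0.0021] 0.0031323912432340353
shift cm cur axes [ 0.0187 -0.0316  0.1098] tgt axes [ 0.0189 -0.0314  0.1098]
```

View pics/mid.png

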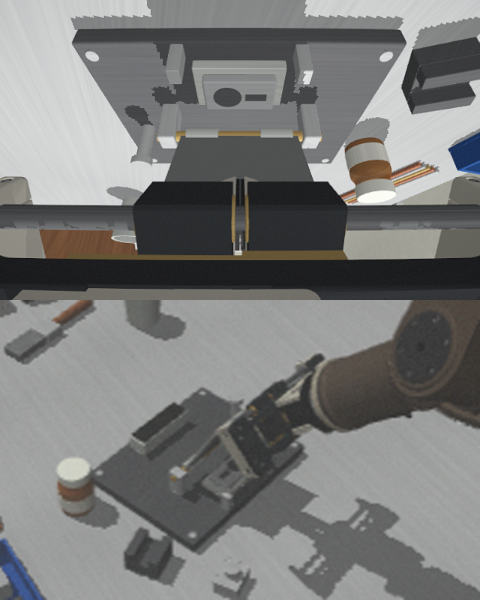

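The leaf is up at about 60°. Its grey back shows between the spine (240,135) and the fingers, and the stand hasn't shifted. I continue along the arc.

servo_tool(translation=[[-1.2,0,0.3],[-1.15,0,0.45],[-1.08,0,0.6],[-1.0,0,0.74],[-0.91,0,0.88],[-0.79,0,1.0],[-0.65,0,1.1],[-0.5,0,1.18],[-0.34,0,1.23],[-0.17,0,1.27],[0,0,1.28],[0.17,0,1.26],[0,0,0]], angular=[[0,0,0],[0,0,0],[0,0,0],[0,0,0],[0,0,0],[0,0,0],[0,0,0],[0,0,0],[0,0,0],[0,0,0],[0,0,0],[0,0,0],[0,0,0]], hand=[255,255,255,255,255,255,255,255,255,255,255,255,255])

```text
time_s: 10.85
position: [0.5404, -0.1357, 0.101]
ee_rot: [1.449, 1.97, -0.601]
wrist_force: [-0.3, 0.4, -0.3]
width: 0.0004
grasp_force: 0.0
```

```bash
python3 g.py .785 0 -.095 .055
python3 - <<'E'
from h import *
f=env.grab_frame("wrist");a=f["img"];f=env.grab_frame("scene");b=cv2.resize(f["img"][120:260,230:454],(640,400),interpolation=cv2.INTER_CUBIC)
v=cv2.resize(np.vstack([a,b]),(480,600));cv2.imwrite("pics/mid2.png",v[:,:,::-1])
E
```

```text
t 10.85 local [ 0.0004 -0.0783  0.101 ] q [-0.7049  0.5903  0.4798  2.1789  0.9507  0.6615 -0.8291] F [-0.2766  0.3823 -0.2547] w 0.000393861916677429
rot to tilt [ 0.0006 -0.0017  0.0045] 0.004868419467495575
shift cm cur axes [ 2.0651 -0.0309  4.4387] tgt axes [ 2.0723 -0.0374  4.4353]
```

View pics/mid2.png

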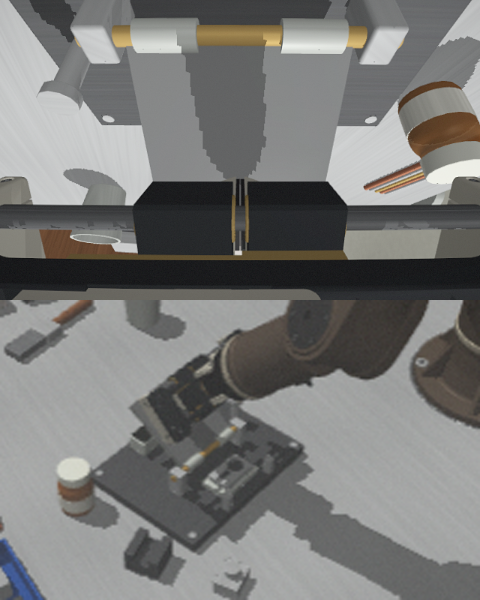

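Past upright: the leaf slopes down over the rest side, and the nest is exposed with nothing moved. Next I press it down.

servo_tool(translation=[[0.34,0,1.0],[0.42,0,1.0],[0.45,0,0.9],[0.3,0,0.7],[0.2,0,0.5],[0,0,0],[0,0,0]], angular=[[0,0,0],[0,0,0],[0,0,0],[0,0,0],[0,0,0],[0,0,0],[0,0,0]], hand=[255,255,255,255,255,255,255])

```text
time_s: 11.82
position: [0.5456, -0.1512, 0.0607]
ee_rot: [1.449, 1.97, -0.599]
wrist_force: [0.1, 0.8, -0.1]
width: 0.0005
grasp_force: 0.1
```

```bash
python3 g.py .785 0 -.095 .055
```

```text
t 11.825 local [ 0.0008 -0.0946  0.0607] q [-0.6846  0.6866  0.5065  2.1919  1.029   0.5571 -0.9292] F [ 0.1434  0.7733 -0.1359] w 0.000453355639326701
rot to tilt [ 0.0019 -0.0021  0.0038] 0.004753360164961589
shift cm cur axes [ 0.3774 -0.0818  0.4348] tgt axes [ 0.378  -0.0824  0.4342]
```

No firm contact force yet, so I press straight down in 1.4 mm steps.

servo_tool(translation=[[0.1,0,0.1],[0.1,0,0.1],[0.1,0,0.1],[0,0,0]], angular=[[0,0,0],[0,0,0],[0,0,0],[0,0,0]], hand=[255,255,255,255])

```text
time_s: 12.32
position: [0.546, -0.1518, 0.0585]
ee_rot: [1.448, 1.966, -0.601]
wrist_force: [-7.8, 11.5, 27.4]
width: 0.0005
grasp_force: 14.0
```

It's pressed at 27 N. I hold briefly, then lift away vertically.

servo_tool(translation=[[0,0,0],[0,0,0],[0,0,0],[-0.2,0,-0.2],[-0.5,0,-0.5],[-1,0,-1],[-1.5,0,-1.5],[-1.5,0,-1.5],[-1.5,0,-1.5],[-1,0,-2],[0,0,-2.5],[0,0,-2.5],[0,0,-2.5],[0,0,0],[0,0,0]], angular=[[0,0,0],[0,0,0],[0,0,0],[0,0,0],[0,0,0],[0,0,0],[0,0,0],[0,0,0],[0,0,0],[0,0,0],[0,0,0],[0,0,0],[0,0,0],[0,0,0],[0,0,0]], hand=[255,255,255,255,255,255,255,255,255,255,255,255,255,255,255])

```text
time_s: 14.2
position: [0.5278, -0.0947, 0.2181]
ee_rot: [1.449, 1.97, -0.6]
wrist_force: [-0.3, -0.3, -0.3]
width: 0.0001
grasp_force: 0.0
```

```bash
python3 g.py .785
python3 - <<'E'
from h import *
s=env.observe();f=env.grab_frame("wrist");a=f["img"]
M=np.eye(4);M[:3,:3]=R.from_rotvec(s["ee_rot"]).as_matrix();M[:3,3]=s["position"];T=M@f["T_tool_cam"]
for n in("leaf_back","stand"):
  for r in env.regions_of(f,n)[:1]:
    P=cloud(f,r["pixels"],T);print(n,r["p"],len(P))
    if n=="leaf_back":
        Q=P
        for _ in range(6):
            w=np.linalg.svd(Q-Q.mean(0),full_matrices=False)[2][2];Q=Q[np.abs((Q-Q.mean(0))@w)<.004]
        w*=np.sign(w[2]);print(" normal",w,"c",Q.mean(0),"tilt along y_s",np.arcsin(w@[-.294,.956,0]))
f=env.grab_frame("scene");b=cv2.resize(f["img"][120:260,230:454],(640,400),interpolation=cv2.INTER_CUBIC)
P=cloud(f,env.regions_of(f,"stand")[0]["pixels"]);P=P[np.abs(P[:,2]-.018)<.006]
print("stand",cv2.minAreaRect((P[:,:2]*1000).astype(np.float32)))
v=cv2.resize(np.vstack([a,b]),(480,600));cv2.imwrite("pics/end.png",v[:,:,::-1])
E
```

```text
t 14.2 local [ 0.0005 -0.0354  0.2181] q [-0.7868  0.3558  0.4404  2.0927  0.8019  0.9641 -0.6168] F [-0.3476 -0.2976 -0.3271] w 0.00011034181155562985
rot to tilt [ 0.0016 -0.0022  0.0039] 0.0048070911718170834
leaf_back 0.57 17350
 normal [ 5.97554835e-04 -1.85759712e-03  9.99998096e-01] c [ 0.53336788 -0.11256908  0.05235169] tilt along y_s -0.0019515452072602561
stand 0.92 30661
stand ((524.6421508789062, -79.79989624023438), (264.6671142578125, 208.2384490966797), 17.368200302124023)
```

View pics/end.png

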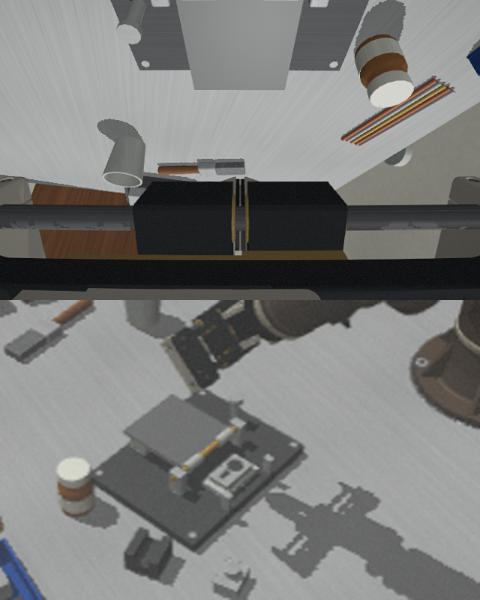

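The leaf lies flat (0.002 rad off, top at 52 mm). The stand and bystanders are in place, and the arm is clear.

```bash
python3 -c "
from cell import env
print(env.finish_job())"
```

```text
the job is handed in; nothing more can be done
None
```

I pushed the cover leaf over its spine and pressed it flat on the rest bar (measured within 0.002 rad of flat). The stand stayed within about 1 mm, no bystander visibly moved, the arm ended clear, and I handed the job in at about 14 s; no verdict came back.

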